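# Set the crucible ring to the tape mark and clamp it with one hand

### The arm

A 6-joint arm with a two-finger parallel gripper is mounted at the origin on a cart in front of the work surface, level with it; the furniture and walls round the work are solid. World frame = base frame: x ahead of the robot, y to its left, z up, the work surface at z = 0. Lengths are in mm, angles in degrees, forces in N, time in s.
With the tool pointing down it reaches from about 350 to 850 mm from the base axis. Payload 8.1 kg.
Tool frame: the origin (TCP) lies at the very end of the fingers, on their centre line; the grasp point (between the pads) lies 19 mm behind it (r.grasp_offset is the distance from the TCP to the grasp point, in mm); z points along the fingers, y is the line along which they close (so a half turn about z gives the same grasp; the last joint's range is limited). The gripper opens to 85 mm and grips with 20 to 120 N. Pads are 22 mm wide; open, the fingers measure 114 mm over their backs; the gripper's body (76 mm by 85 mm) begins 54 mm behind the grasp point. The pads swing forward as they close: fully open they stand 13 mm farther back than shut.
Start: joints at [-79.664, 7.471, 85.268, -0, 87.261, -4.893], TCP at [157.629, -578.929, 231.292] pointing down, gripper open.
Joint ranges: [-169.43, 169.43], [-51.17, 129.36], [1.28, 143.12], [-76.62, 256.62], [0, 156.53], [-152.29, 152.29]. Speed limits (degrees/s): [136.94, 136.94, 159.86, 180, 180, 180].

### API

Orientations are given as [roll, pitch, yaw] about the fixed x, y, z axes, in that order (R = Rz(yaw) Ry(pitch) Rx(roll)).
In Python, from bench import r gives the robot as it stands.
- The arm moves only by the tool carry_out, never from a script. Its argument "commands" is a list of rows, each an object with "jaw": the finger opening in m, from 0 to 0.0854; "translation": the shift along the tool's x, y, z in m, a list of three; "spin": the turn about the tool's z in rad. A call has exactly 8 rows; each row shifts and turns the commanded pose from where the row before left it, along the tool's axes as they then stand; what a row does not reach is not made up. A row lasts 1/12 s, in which the tool goes at most 41.7 mm and 7.16 degrees, less where a joint would pass 70% of its speed; a pose out of reach is approached as far as the arm can. A call is refused whole if a number of a shift passes 0.0417 or a number of a turn 0.125, either way. A call with a gripper value outside its range is refused whole. The fingers move at their own pace and stop on an object; "squeeze" is the grip in N (left out, the last holds). Time passes only in rows, so rows that do not move let the fingers close, or fill a call up. It gives the time, the measured TCP pose, the force, the opening and the grip force at its end, in the units of the state.
- r.sense(): the state, without advancing time (a new reading comes with each control period).
- r.snapshot(name): name is "scene" or "top" or "wrist"; returns a dict with "pixels" (480x640x3 uint8, blue, green, red), "K" (3x3 intrinsics, pixels), "extrinsics" (4x4, takes a point from camera to world coordinates). Camera axes: x right, y down, z forward; pixel columns grow to the right and rows downward; lengths in mm; the calibration is good to about 2 mm. A picture is of the moment at which its call begins. There is no depth.
- r.hand_in(): hands the job in; it is judged then, once.
Trained networks look in a picture, given as the dict that the camera call returned (one of the last four; its "shot" number tells which), for a name from the list of things; names that differ only in an ending like _2 or _b are one class to them, and where a whole thing is asked for, a point or a joint stands for the part that bears it (a point fixed in the world has none). Each returns a list of dicts, best first, with "score" (0 to 1); they miss things now and then, are a little off and sometimes report something else, mostly with a low value. They report only what shows in the picture. A call takes as long as a camera call. They do not tell look-alikes from the thing itself.
- r.spot_in(picture, target): "xy" ([column, row] in pixels, amid what is visible of it).
- r.regions_of(picture, target): "pixels" (480x640 bool, what is visible of it) and "xy" ([column, row] in pixels, amid what is visible of it).
- r.landmark_of(picture, target): "xy" ([column, row] in pixels: a listed point, or the origin of a listed thing).
The state is a dict: "time": time; "joint_pos": joint angles; "qd": joint speeds; "joint_efforts": joint torques, N m; "tool_pos": TCP position; "tcp_rot": TCP orientation; "ft_force": force on the tool from outside, world axes, zero at the start; "wrist_torque": the same for the moment, N m; "finger_gap": finger opening in mm; "grip_force": force on a finger pad.
Only numpy, scipy, OpenCV 4.12 (cv2) and the standard library are available. Lean on these libraries where they do the work, as an engineer would, in place of code of your own. Each camera call takes 0.05 s, during which the arm holds its last target. There are 200 camera calls.

### The job

Get the crucible ready for heating: stand the porcelain crucible in the ring of the small ring stand. Then take the stand's sliding boss by its grip, pinching grip plate and cam lever together but only so far that the lever stays open, and lift it straight up until the boss's top face is level with the lower edge of the white tape that marks the burner height on the post; holding it there, squeeze the cam lever fully closed against the grip so that the boss clamps the post. Finish while still holding lever and grip squeezed together at that height, with the crucible sitting upright in its ring, and leave the bottle, the tongs and the lid where they lie.

Things in the scene. Friction and masses are not known exactly. Their poses are not given: they have to be found in the camera images.
- crucible: white porcelain crucible, a tapered cup without lid, 36 mm high, 45 mm across the rim, 28 mm at the foot, 35 g, upright on the worktop. Origin: centre of its underside, z up. Grip it across the rim from above. In the ring it hangs by its taper, underside about 25 mm below ring_seat, rim 11 mm above it: keep the fingertips no more than 10 mm below the rim.
- ring_seat (a point): centre of the support ring's hole, level with the ring's upper side. The ring is bent from 6 mm steel bar, hole 38 mm, outside 50 mm, level, carried by the boss 100 mm from the post axis on the boss's -y side (the robot's right). It moves with the boss.
- boss: aluminium boss, 37 mm across, 40 mm high, on a fixed 12 mm post (top 283 mm above the worktop). Slides up the post from rest, 175 mm of travel; moving weight 3 N, drops if let go unclamped; swivels easily about 0.3 rad either way. Origin on the post axis at its underside, z up; grip along its own -x (towards the robot), ring arm along its -y.
- boss_top (a point): centre of the boss's flat top face, on the post axis, 40 mm above the boss's origin.
- tape_edge (a point): point on the post axis at the lower edge of the strip of white tape (12 mm high, its ends pressed into a small tab) wound round the post: the set height for the boss's top face.
- grip_mid (a point): middle of the grip, 100 mm from the post axis along the boss's -x, 22 mm above its origin. Pinch here from above, closing along the boss's y. Outer faces: grip plate 16 mm to -y; lever end 16 mm to +y closed, 43 mm open. Width over both: 59 mm open, 54 mm at lever value 0.1, 49 mm at 0.2, 32 mm closed. The boss swivels to centre itself between closing pads.
- grip_plate: fixed black ribbed finger plate of the grip, 36 mm along the boss's x, 8 mm thick, 34 mm high. Origin and axes as grip_mid with the boss's axes; the plate's middle is 12 mm from it towards the boss's -y.
- lever_end: round upright black end of the cam lever, 14 mm across, 34 mm high; origin at its centre, z up.
- cam_lever (a joint): angle of the cam lever, rad: 0 open (as found), 0.506 fully closed at its stop. 54 mm long from its upright pivot on the boss to its end. A spring holds it open with about 9 N at its end; the cam starts to press on the post at about 0.23, the squeeze peaks at about 12 N near 0.32, and past 0.456 it goes over centre and stays shut. Closed, the boss no longer slides.
- reagent_small: small reagent bottle with a black cap, 49 mm across, 95 mm high, a bystander on the right; origin: centre of its underside
- tongs: steel crucible tongs, 125 x 12 mm, 9 mm high, lying near the front edge, a bystander; origin: centre of its underside, long axis y
- white_lid: white screw lid lying upside down behind the crucible, 82 mm across, 15 mm high, a bystander; origin: centre of its underside
Things that resemble listed ones, but are neither listed nor needed, are in the scene too. There is more than one size of the crucible; the job needs the middle-sized.

How it is judged (in metres and radians):
On the way, in this order (a step that is already met when the one before it is completed fails the run):
1. the crucible stands upright in the ring, let go, the cam lever still open (horizontal distance between crucible and ring_seat below 0.006 m and angle between crucible's own z axis and vertical below 0.15 rad and z of crucible in the frame of ring_seat between -0.032 and -0.015 m and contact force between the fingers and crucible below 0.05 N and value of joint cam_lever below 0.15 rad), for 0.2 s.
2. the boss is held with its top face at the tape's lower edge (within 5 mm), the cam lever not yet clamping, the crucible in the ring (z of boss_top in the frame of tape_edge between -0.005 and 0.005 m and contact force between the fingers and lever_end above 1.5 N and contact force between the fingers and grip_plate above 1.5 N and value of joint cam_lever below 0.22 rad and horizontal distance between crucible and ring_seat below 0.006 m), for 0.2 s.
At the end, for the whole second after the job is handed in: cam lever closed (joint over 0.465), fingers still pressing on both the lever end and the grip plate (over 1.5 N each), boss's top face within 5 mm of the tape's lower edge and at rest, crucible untouched and upright in the ring (within 6 mm of its centre, tilt under 0.15 rad) (z of boss_top in the frame of tape_edge between -0.005 and 0.005 m and contact force between the fingers and lever_end above 1.5 N and contact force between the fingers and grip_plate above 1.5 N and horizontal distance between crucible and ring_seat below 0.006 m and angle between crucible's own z axis and vertical below 0.15 rad and z of crucible in the frame of ring_seat between -0.032 and -0.015 m and contact force between the fingers and crucible below 0.05 N and value of joint cam_lever above 0.465 rad and linear speed of boss below 0.01 m/s and linear speed of crucible below 0.02 m/s); the arm keeps its last pose, push and grip.
It fails at once if the crucible is tipped over (angle between crucible's own z axis and vertical above 0.7 rad).
It fails at once if the bottle, the tongs or the lid is pushed away (distance of any of reagent_small, tongs, white_lid from where it was at the start of the episode above 0.02 m).
It also fails if it takes over 46 s, if anything falls off the work surface, if the arm or the gripper's body presses on something with over 40 N, if the wrist force passes 120 N, or if a joint passes its speed limit or range.

## Working session

There is one attempt and no reset: what is moved stays moved. The work goes in short steps, Python scripts to look and compute and a tool call to move; the robot and the scene stay as the last step left them, time stands still between calls to the robot, and variables do not carry over. Pictures are saved under pics/ and viewed, at most 12 in all, crops included, and the job is handed in when it is done.

Besides the shell and the picture viewer there is one more tool, called as name(argument=value, ...) on one line, values as JSON. carry_out: Moves the arm, as the interface text tells. Its arguments: {"type":"object","properties":{"commands":{"type":"array","items":{"type":"object","properties":{"jaw":{"type":"number"},"translation":{"type":"array","items":{"type":"number"}},"spin":{"type":"number"}}}},"squeeze":{"type":"number"}},"required":["commands"]}

```bash
mkdir -p pics; ls; cat > h.py <<'E'
import numpy as np, cv2
from bench import r
def proj(p,X):
    T=np.linalg.inv(p["extrinsics"]); c=T[:3,:3]@np.array(X,float)+T[:3,3]; u=p["K"]@c; return u[:2]/u[2]
def ray(p,xy):
    d=np.linalg.inv(p["K"])@np.array([xy[0],xy[1],1.0]); E=np.array(p["extrinsics"]); d=E[:3,:3]@d
    return E[:3,3],d/np.linalg.norm(d)
def atz(p,xy,z):
    o,d=ray(p,xy); return o+d*(z-o[2])/d[2]
def tri(obs):
    A=np.zeros((3,3));b=np.zeros(3);M=[]
    for p,xy in obs:
        o,d=ray(p,xy);P=np.eye(3)-np.outer(d,d);A+=P;b+=P@o;M.append((o,P))
    X=np.linalg.solve(A,b); return X,[round(float(np.linalg.norm(P@(X-o))),1) for o,P in M]
E
python3 - <<'E'
from h import *
np.set_printoptions(precision=1,suppress=True)
P={n:r.snapshot(n) for n in("scene","top")}
for n,p in P.items():
    cv2.imwrite(f"pics/{n}0.png",p["pixels"]); print(n,np.array(p["extrinsics"])[:3,3])
    for t in("crucible","ring_seat","boss_top","tape_edge","grip_mid","lever_end","boss","white_lid","reagent_small","tongs"):
        print(t,[(np.round(q["xy"]).tolist(),round(q["score"],2)) for q in r.landmark_of(p,t)][:5])
print(r.sense()["time"])
E
```

```text
pics
scene [-216.7 -711.4  587.8]
crucible [([373.0, 318.0], 0.63), ([391.0, 372.0], 0.56), ([303.0, 281.0], 0.29)]
ring_seat [([304.0, 284.0], 0.74)]
boss_top [([269.0, 252.0], 0.8)]
tape_edge [([263.0, 172.0], 0.42)]
grip_mid [([228.0, 281.0], 0.59)]
lever_end [([218.0, 275.0], 0.44)]
boss [([267.0, 275.0], 0.72)]
white_lid []
reagent_small [([474.0, 347.0], 0.8), ([265.0, 171.0], 0.72)]
tongs [([284.0, 368.0], 0.76)]
top [ 387.2 -245.5 1276. ]
crucible [([347.0, 260.0], 0.8), ([379.0, 272.0], 0.46)]
ring_seat [([284.0, 234.0], 0.9), ([345.0, 168.0], 0.63)]
boss_top [([238.0, 219.0], 0.84)]
tape_edge []
grip_mid [([284.0, 231.0], 0.16)]
lever_end [([218.0, 259.0], 0.52)]
boss [([246.0, 220.0], 0.71), ([231.0, 265.0], 0.58)]
white_lid [([345.0, 167.0], 0.87)]
reagent_small [([416.0, 216.0], 0.61), ([285.0, 232.0], 0.19)]
tongs [([316.0, 302.0], 0.61)]
1.1
```

View pics/scene0.png

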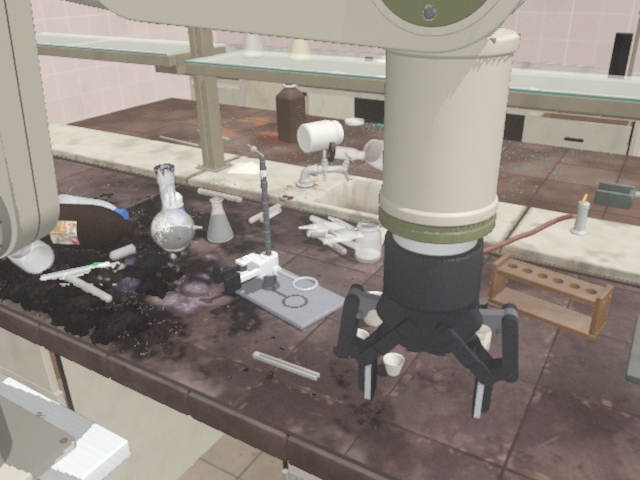

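View pics/top0.png

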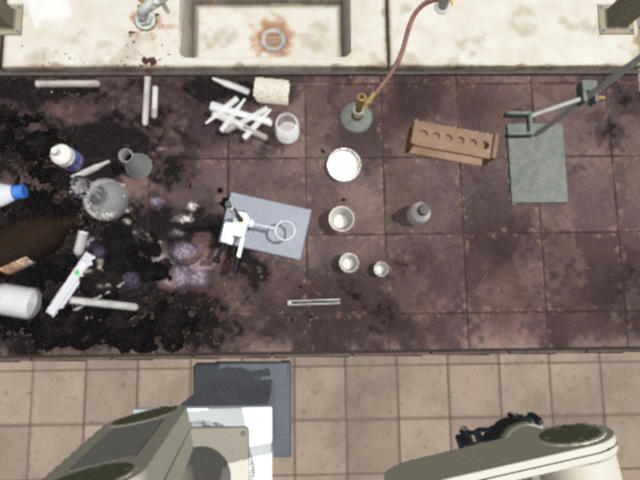

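```bash
python3 - <<'E'
from h import *
np.set_printoptions(precision=1,suppress=True)
s=r.snapshot("scene");t=r.snapshot("top")
print("K",s["K"][0,0],t["K"][0,0])
print("cr A", tri([(s,(373,318)),(t,(347,260))]), tri([(s,(391,372)),(t,(379,272))]), tri([(s,(373,318)),(t,(379,272))]),tri([(s,(391,372)),(t,(347,260))]))
print("ring",tri([(s,(304,284)),(t,(284,234))]))
print("btop",tri([(s,(269,252)),(t,(238,219))]))
for n,p in(("s",s),("t",t)):
  for q in r.regions_of(p,"crucible"):
    ys,xs=np.nonzero(q["pixels"]); print(n,q["score"],xs.min(),xs.max(),ys.min(),ys.max(),len(xs))
print("lever",tri([(s,(218,275)),(t,(218,259))]))
E
```

```text
K 569.2552783091635 534.4919495261111
cr A (array([ 490.7, -350.5,   63.6]), [16.4, 16.4]) (array([ 458.3, -417.4,    3. ]), [0.9, 0.9]) (array([ 448.4, -396.7,  105.7]), [7.0, 7.0]) (array([ 504.4, -368.9,  -50.3]), [27.3, 27.3])
ring (array([ 545.6, -195.2,   58.2]), [2.8, 2.8])
btop (array([577.2, -93.6,  86. ]), [3.2, 3.2])
s 0.74 364 382 291 325 242
s 0.72 384 404 352 375 372
t 0.8 330 353 206 230 478
t 0.62 339 357 253 271 285
t 0.54 374 387 262 275 138
lever (array([486.9, -43.4,  64.9]), [0.7, 0.7])
```

The scene view shows the stand with its ring at (304,284), its boss at about (265,265) and the tape near (263,172). The top view shows three crucibles, at (341,219) large, (348,262) middle and (381,269) small. The one I need is at (348,262).

```bash
cat >> h.py <<'E'
from scipy.spatial.transform import Rotation as Ro
np.set_printoptions(precision=1,suppress=True)
def Rt(s=None):
    s=s or r.sense(); return Ro.from_euler("xyz",s["tcp_rot"],degrees=True).as_matrix()
def togo(X,s=None):
    s=s or r.sense(); return Rt(s).T@(np.array(X,float)-np.array(s["tool_pos"]))
E
python3 - <<'E'
from h import *
t=r.snapshot("top");s=r.snapshot("scene")
print("cr",atz(t,(348,262),25),atz(t,(347,260),0))
p=np.array([577,-93.6,0])
for z in range(150,283,20): print(z,proj(s,[p[0],p[1],z]))
S=r.sense(); print(S["tcp_rot"],S["tool_pos"]); print(Rt(S)); print(togo([490,-352,200]), S["time"],S["joint_pos"])
w=r.snapshot("wrist"); print(w["extrinsics"])
E
```

```text
cr [ 480.7 -341.4   25. ] [ 487.4 -341.     0. ]
150 [265.3 222.3]
170 [264.7 212.6]
190 [264.  202.8]
210 [263.3 192.9]
230 [262.7 182.8]
250 [262.  172.5]
270 [261.3 162. ]
[-180.     0.    15.2] [ 157.6 -578.9  231.3]
[[ 1.   0.3 -0. ]
 [ 0.3 -1.   0. ]
 [-0.  -0.  -1. ]]
[ 380.3 -131.6   31.3] 1.4 [-79.7   7.5  85.3  -0.   87.3  -4.9]
[[   0.3   -0.9   -0.3  228.4]
 [  -1.    -0.3   -0.1 -559. ]
 [  -0.     0.3   -1.   374.4]
 [   0.     0.     0.     1. ]]
```

carry_out(commands=[{"translation":[0.036,-0.014,0],"spin":0,"jaw":0.085},{"translation":[0.036,-0.014,0],"spin":0,"jaw":0.085},{"translation":[0.036,-0.014,0],"spin":0,"jaw":0.085},{"translation":[0.036,-0.014,0],"spin":0,"jaw":0.085},{"translation":[0.036,-0.014,0],"spin":0,"jaw":0.085},{"translation":[0.036,-0.014,0],"spin":0,"jaw":0.085},{"translation":[0.036,-0.014,0],"spin":0.1,"jaw":0.085},{"translation":[0.0,-0.0,0],"spin":0.1,"jaw":0.085}], squeeze=30)

```text
time: 2.12
tool_pos: [380.0, -413.8, 231.5]
tcp_rot: [-179.9, -0.1, 3.8]
ft_force: [0.2, -0.2, -0.6]
finger_gap: 85.0
grip_force: 0.0
```

```bash
python3 - <<'E'
from h import *
w=r.snapshot("wrist");t=r.snapshot("top");s=r.snapshot("scene"); cv2.imwrite("pics/w1.png",w["pixels"])
S=r.sense();print(S["time"],S["tool_pos"],S["tcp_rot"])
for n,p in(("w",w),("t",t),("s",s)):
  for q in r.landmark_of(p,"crucible")[:4]: print(n,np.array(q["xy"]),q["score"],atz(p,q["xy"],0))
  for k in("ring_seat","boss_top","grip_mid","lever_end","tape_edge"):
    print(n,k,[(np.array(q["xy"]),q["score"]) for q in r.landmark_of(p,k)[:3]])
for q in r.regions_of(w,"crucible"):
    ys,xs=np.nonzero(q["pixels"]); print(q["score"],xs.min(),xs.max(),ys.min(),ys.max(),len(xs))
E
```

```text
2.2667 [ 375.3 -417.9  231.4] [180.   0.   4.]
w [331.4 124.8] 0.94 [ 461.1 -419.2    0. ]
w [255.1 103.2] 0.73 [ 476.3 -342.5    0. ]
w ring_seat []
w boss_top []
w grip_mid []
w lever_end []
w tape_edge []
t [349.  262.6] 0.58 [ 481.1 -345.6    0. ]
t [383.9 266.8] 0.58 [ 470.3 -429.1    0. ]
t [336.6 220.3] 0.56 [ 583.8 -317.5    0. ]
t ring_seat [(array([284.5, 230.7]), 0.89)]
t boss_top [(array([241.8, 219.1]), 0.58)]
t grip_mid [(array([230.5, 263.1]), 0.63)]
t lever_end [(array([218. , 259.8]), 0.61)]
t tape_edge []
s [353.3 353.2] 0.97 [ 475.9 -340.4    0. ]
s [391.2 370.1] 0.94 [ 466.8 -414.9    0. ]
s [374.6 321.4] 0.87 [ 579.5 -328.9    0. ]
s [287.4 367.6] 0.66 [ 389.  -265.3    0. ]
s ring_seat [(array([304.6, 279.9]), 0.84)]
s boss_top [(array([268.3, 254.1]), 0.8)]
s grip_mid []
s lever_end [(array([216.2, 275.1]), 0.4)]
s tape_edge [(array([264.4, 171.6]), 0.43)]
0.82 223 271 72 125 2058
0.63 313 348 104 140 1059
0.38 230 243 0 1 25
0.16 110 231 180 196 843
```

View pics/w1.png

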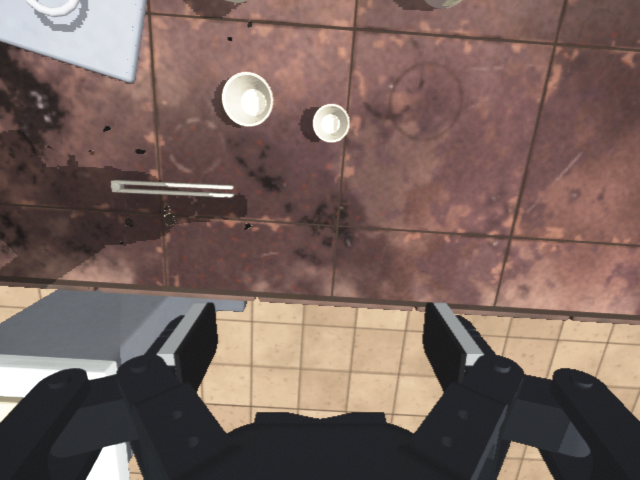

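The wrist view shows the middle crucible at (247,98), the small one at (331,123), the tongs at (172,188) and the ring at the top left (52,5). Next I move above the middle crucible.

carry_out(commands=[{"translation":[0.0214,-0.0137,0.018],"spin":0,"jaw":0.085},{"translation":[0.0214,-0.0137,0.018],"spin":0,"jaw":0.085},{"translation":[0.0214,-0.0137,0.018],"spin":0,"jaw":0.085},{"translation":[0.0214,-0.0137,0.018],"spin":0,"jaw":0.085},{"translation":[0.0214,-0.0137,0.018],"spin":0,"jaw":0.085},{"translation":[0,0,0],"spin":0.12,"jaw":0.07},{"translation":[0,0,0],"spin":0.12,"jaw":0.07},{"translation":[0,0,0],"spin":0.12,"jaw":0.07}])

```text
time: 3.88
tool_pos: [477.5, -341.9, 140.5]
tcp_rot: [-180.0, 0.1, -17.1]
ft_force: [-0.2, -0.1, 1.7]
finger_gap: 70.2
grip_force: 0.0
```

```bash
python3 - <<'E'
from h import *
w=r.snapshot("wrist"); cv2.imwrite("pics/w2.png",w["pixels"])
S=r.sense();print(S["time"],S["tool_pos"],S["tcp_rot"],S["finger_gap"])
for q in r.landmark_of(w,"crucible")[:4]: print(np.array(q["xy"]),q["score"],atz(w,q["xy"],0))
for k in("ring_seat","boss_top","grip_mid","lever_end"):
    print(k,[(np.array(q["xy"]),q["score"]) for q in r.landmark_of(w,k)[:3]])
for q in r.regions_of(w,"crucible"):
    m=q["pixels"].astype(np.uint8); c=max(cv2.findContours(m,0,2)[0],key=len)
    (cx,cy),_,_=cv2.fitEllipse(c) if len(c)>5 else ((0,0),0,0)
    ys,xs=np.nonzero(m); print(q["score"],xs.min(),xs.max(),ys.min(),ys.max(),len(xs),atz(w,(cx,cy),34))
E
```

```text
3.9333 [ 477.5 -342.3  140.9] [-180.     0.   -17.7] 69.89575237860136
[260.4 107.7] 0.89 [ 576.8 -325.9    0. ]
[414.7 218.1] 0.77 [ 459.9 -417.8    0. ]
[321.3 225.3] 0.6 [ 476.5 -342.9    0. ]
[263.2 341.9] 0.45 [ 386.7 -259.9    0. ]
ring_seat []
boss_top []
grip_mid []
lever_end []
0.97 290 350 208 266 2890 [ 476.7 -341.7   34. ]
0.81 401 445 202 245 1562 [ 465.2 -416.5   34. ]
0.58 199 293 48 149 7599 [ 581.7 -323.3   34. ]
```

View pics/w2.png

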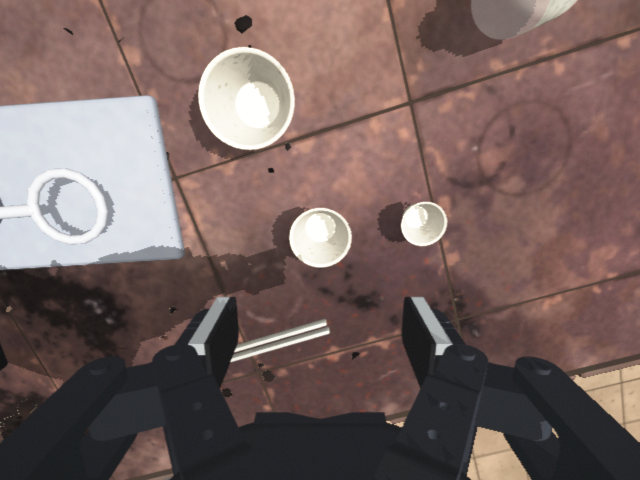

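The wrist view shows the middle crucible centred at (320,237) under the tool, with the ring at (68,206). The jaws clear the small crucible at (423,223), so I descend and grip.

carry_out(commands=[{"translation":[-0.0006,0,0.028],"spin":0,"jaw":0.07},{"translation":[0,0,0.028],"spin":0,"jaw":0.07},{"translation":[0,0,0.028],"spin":0,"jaw":0.07},{"translation":[0,0,0.02],"spin":0,"jaw":0.07},{"translation":[0,0,0.0105],"spin":0,"jaw":0.07},{"translation":[0,0,0],"spin":0,"jaw":0.03},{"translation":[0,0,0],"spin":0,"jaw":0.03},{"translation":[0,0,0],"spin":0,"jaw":0.03}], squeeze=25)

```text
time: 4.9
tool_pos: [477.8, -343.6, 28.7]
tcp_rot: [179.9, -0.1, -16.8]
ft_force: [-0.3, 0.4, 0.5]
finger_gap: 41.4
grip_force: 25.3
```

carry_out(commands=[{"translation":[0,0,0],"spin":0,"jaw":0.03},{"translation":[0,0,-0.005],"spin":0,"jaw":0.03},{"translation":[0,0,-0.01],"spin":0,"jaw":0.03},{"translation":[0,0,-0.02],"spin":0,"jaw":0.03},{"translation":[0,0,-0.025],"spin":0,"jaw":0.03},{"translation":[0,0,-0.025],"spin":0,"jaw":0.03},{"translation":[0,0,-0.015],"spin":0,"jaw":0.03},{"translation":[0,0,0],"spin":0,"jaw":0.03}])

```text
time: 5.57
tool_pos: [479.4, -344.9, 133.5]
tcp_rot: [179.8, -0.5, -16.8]
ft_force: [0.4, -0.2, 0.6]
finger_gap: 41.5
grip_force: 25.4
```

carry_out(commands=[{"translation":[0.004,-0.015,0],"spin":0,"jaw":0.03},{"translation":[0.004,-0.02,0],"spin":0,"jaw":0.03},{"translation":[0.004,-0.02,0],"spin":0,"jaw":0.03},{"translation":[0.004,-0.02,0],"spin":0,"jaw":0.03},{"translation":[0.004,-0.015,0],"spin":0,"jaw":0.03},{"translation":[0,0,0],"spin":0,"jaw":0.03},{"translation":[0,0,0],"spin":0,"jaw":0.03},{"translation":[0,0,0],"spin":0,"jaw":0.03}])

```text
time: 6.23
tool_pos: [521.7, -262.7, 126.8]
tcp_rot: [180.0, 0.0, -16.8]
ft_force: [-0.0, 0.5, -0.1]
finger_gap: 41.3
grip_force: 25.4
```

```bash
cat > ring.py <<'E'
from h import *
P={n:r.snapshot(n) for n in("wrist","top","scene")}
cv2.imwrite("pics/w3.png",P["wrist"]["pixels"])
S=[r.sense() for _ in range(1)][0];print(S["time"],np.array(S["tool_pos"]),np.array(S["tcp_rot"]),S["finger_gap"])
D={}
for n,p in P.items():
  for k in("ring_seat","boss_top","grip_mid","lever_end","tape_edge","crucible"):
    q=r.landmark_of(p,k)[:3]
    if q: D[n,k]=np.array(q[0]["xy"]); print(n,k,[(np.array(a["xy"]),round(a["score"],2)) for a in q])
for k in("ring_seat","boss_top","grip_mid","lever_end"):
  o=[(P[n],D[n,k]) for n in P if (n,k) in D]
  if len(o)>1: print(k,tri(o))
E
python3 ring.py
```

```text
6.3833 [ 521.5 -263.1  126.8] [180.    0.  -16.9] 41.97550251264845
wrist boss_top [(array([  9.4, 267.4]), 0.62)]
wrist grip_mid [(array([ 75.8, 394.3]), 0.92)]
wrist lever_end [(array([ 24.6, 395.7]), 0.57), (array([ 77.6, 393.4]), 0.33)]
wrist crucible [(array([528. , 242.5]), 0.82), (array([320.4, 277.7]), 0.77), (array([378.7, 134.8]), 0.67)]
top ring_seat [(array([287.1, 233.7]), 0.65)]
top boss_top [(array([242.7, 220. ]), 0.86)]
top grip_mid [(array([233.3, 261.7]), 0.78)]
top lever_end [(array([220.9, 258.1]), 0.43)]
top crucible [(array([378.9, 271.2]), 0.63)]
scene ring_seat [(array([303.8, 279.2]), 0.89)]
scene boss_top [(array([268. , 252.8]), 0.6), (array([227.4, 281. ]), 0.59), (array([283.9, 366.5]), 0.39)]
scene grip_mid [(array([229.8, 279.9]), 0.82)]
scene lever_end [(array([215.2, 275.8]), 0.55)]
scene tape_edge [(array([261.1, 176.1]), 0.59)]
scene crucible [(array([393.8, 371.5]), 0.74), (array([325.2, 277.2]), 0.73), (array([374.9, 320.7]), 0.61)]
ring_seat (array([ 542.8, -200.5,   71.6]), [0.1, 0.1])
boss_top (array([ 572.3, -100.7,   88.3]), [0.5, 1.2, 1.4])
grip_mid (array([478.5, -78.8,  70.2]), [2.0, 2.0, 1.8])
lever_end (array([485. , -45. ,  67.7]), [3.5, 7.2, 6.2])
```

View pics/w3.png

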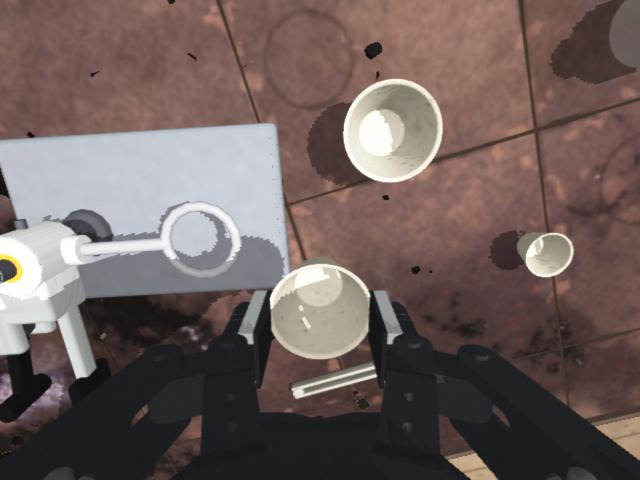

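The wrist view shows the ring centred at about (201,239), the crucible held level between the pads at (320,310), and the boss and open lever at the left. I'll fit the ring precisely.

```bash
cat > fit.py <<'E'
from h import *
from scipy.optimize import least_squares
P={n:r.snapshot(n) for n in("wrist","top","scene")}
w=P["wrist"]; print("f",w["K"][0,0])
g=cv2.cvtColor(w["pixels"],cv2.COLOR_BGR2HSV)
# ring: cast radial rays, outer edge from gradients
L=cv2.GaussianBlur(cv2.cvtColor(w["pixels"],cv2.COLOR_BGR2GRAY),(0,0),1).astype(float)
c=np.array([201,239.]);pts=[]
import sys
for a in np.radians(np.arange(0,360,4)):
    if abs(np.degrees(a)-180)<20: continue
    rr=np.arange(26,50,.5); d=np.array([np.cos(a),np.sin(a)])
    v=np.array([L[int(round((c+d*q)[1])),int(round((c+d*q)[0]))] for q in rr])
    k=int(np.argmin(v[4:]-v[:-4])); 
    if (v[k]-v[k+4])>12: pts.append(c+d*rr[k+2])
pts=np.array(pts,np.float32); e=cv2.fitEllipse(pts); print(len(pts),e)
print([atz(w,e[0],z) for z in(55,60,65,70)])
for z in(55,60,65,70):
    X=atz(w,e[0],z); print(z,"outer px at 50mm",[np.linalg.norm(proj(w,X+np.array(d)*25)-proj(w,X-np.array(d)*25)) for d in([1,0,0],[0,1,0])])
for n in("top","scene"):
    qs=[q["xy"] for q in r.landmark_of(P[n],"ring_seat")[:1]]
    if qs: print(n,qs,tri([(w,e[0]),(P[n],qs[0])]))
q=[a for a in r.regions_of(w,"crucible")]
for a in q:
    ys,xs=np.nonzero(a["pixels"]); print(a["score"],xs.min(),xs.max(),ys.min(),ys.max())
S=r.sense(); t=np.array(S["tool_pos"]);print(t)
for z in(120,125,130,135,140): 
    X=[t[0],t[1],z]; print(z,proj(w,X),np.linalg.norm(proj(w,np.array(X)+[-6,-22.5*.955,0])-proj(w,np.array(X)+[6,22.5*.955,0])))
E
python3 fit.py
```

```text
f 355.3808563523406
81 ((200.61843872070312, 239.81056213378906), (72.06254577636719, 79.51986694335938), 120.46574401855469)
[array([ 551.3, -192.5,   55. ]), array([ 552.2, -194.6,   60. ]), array([ 553.2, -196.7,   65. ]), array([ 554.1, -198.8,   70. ])]
55 outer px at 50mm [np.float64(78.58868445137264), np.float64(76.6495984731926)]
60 outer px at 50mm [np.float64(80.46429041836414), np.float64(78.47557416803781)]
65 outer px at 50mm [np.float64(82.43171012696098), np.float64(80.39067986310647)]
70 outer px at 50mm [np.float64(84.49786207529559), np.float64(82.40160546134162)]
top [[286.8, 233.1]] (array([ 549. , -196.8,   58.8]), [4.0, 4.0])
scene [[304.3, 279.6]] (array([ 552.7, -195.6,   64.1]), [0.7, 0.7])
0.89 269 369 257 358
0.85 344 442 80 182
0.68 517 573 233 276
[ 522.  -262.3  126.8]
120 [319.6 296.9] 96.19791195445886
125 [319.6 301.8] 99.07103382587334
130 [319.6 307.1] 102.12106210889878
135 [319.6 312.6] 105.36485486150305
140 [319.6 318.6] 108.82148238100534
```

carry_out(commands=[{"translation":[0.001,-0.01,0],"spin":0,"jaw":0.03},{"translation":[0.002,-0.015,0],"spin":0,"jaw":0.03},{"translation":[0.002,-0.018,0],"spin":0,"jaw":0.03},{"translation":[0.002,-0.018,0],"spin":0,"jaw":0.03},{"translation":[0.002,-0.012,0.005],"spin":0,"jaw":0.03},{"translation":[0,0,0.01],"spin":0,"jaw":0.03},{"translation":[0,0,0.01],"spin":0,"jaw":0.03},{"translation":[0,0,0],"spin":0,"jaw":0.03}])

```text
time: 8.25
tool_pos: [549.7, -194.4, 98.2]
tcp_rot: [-180.0, 0.3, -16.8]
ft_force: [0.4, 0.4, -1.8]
finger_gap: 41.5
grip_force: 25.4
```

```bash
python3 - <<'E'
from h import *
P={n:r.snapshot(n) for n in("wrist","top","scene")}
S=r.sense();print(S["time"],np.array(S["tool_pos"]),np.array(S["tcp_rot"]))
w=P["wrist"]["pixels"];s=P["scene"]["pixels"]
a=w[150:450,120:520]; b=cv2.resize(s[220:330,200:350],(400,293),interpolation=cv2.INTER_CUBIC)
cv2.imwrite("pics/h4.png",np.hstack([cv2.resize(a,(391,293)),b]))
for n,p in P.items():
  for k in("ring_seat","crucible","boss_top","grip_mid","lever_end"):
    print(n,k,[(np.array(q["xy"]),round(q["score"],2)) for q in r.landmark_of(p,k)[:3]])
for X in([551.5,-195.5,61],[551.5,-195.5,73]): print(proj(P["wrist"],X),proj(P["scene"],X))
E
```

```text
8.4 [ 551.1 -195.6  101.2] [180.    0.1 -16.9]
wrist ring_seat []
wrist crucible [(array([499.3, 146.7]), 0.86), (array([320. , 277.9]), 0.78)]
wrist boss_top [(array([115.7, 301.4]), 0.55)]
wrist grip_mid [(array([167.1, 437.8]), 0.64)]
wrist lever_end []
top ring_seat []
top crucible [(array([335.7, 222. ]), 0.72), (array([380.4, 271.2]), 0.45)]
top boss_top [(array([238. , 219.1]), 0.95)]
top grip_mid [(array([232.4, 266.8]), 0.93)]
top lever_end [(array([218.7, 260.6]), 0.59)]
scene ring_seat [(array([301.5, 277.5]), 0.72), (array([305. , 280.1]), 0.71)]
scene crucible [(array([373.8, 324.2]), 0.8), (array([301.5, 279.8]), 0.79), (array([392.6, 370.3]), 0.75)]
scene boss_top []
scene grip_mid [(array([266.4, 173.2]), 0.71), (array([229.5, 277.9]), 0.61)]
scene lever_end [(array([216.9, 274.3]), 0.68)]
[320.5 268.4] [304.3 281.5]
[320.5 277.1] [304.1 275.9]
```

View pics/h4.png

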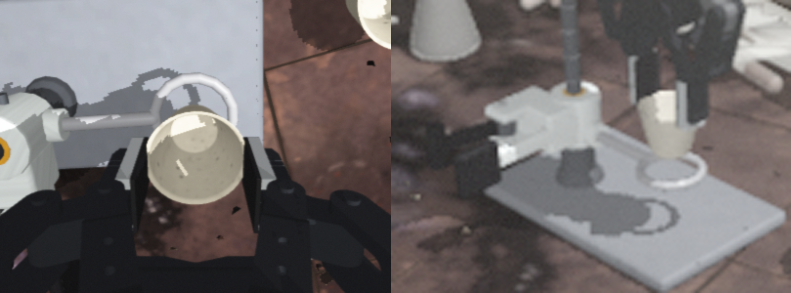

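The left crop shows the crucible between the pads in line with the ring. The right crop shows it hanging upright over the ring hole. I'll lower it now.

carry_out(commands=[{"translation":[0,0,0.008],"spin":0,"jaw":0.03},{"translation":[0,0,0.008],"spin":0,"jaw":0.03},{"translation":[0,0,0.008],"spin":0,"jaw":0.03},{"translation":[0,0,0.005],"spin":0,"jaw":0.03},{"translation":[0,0,0.003],"spin":0,"jaw":0.03},{"translation":[0,0,0],"spin":0,"jaw":0.03},{"translation":[0,0,0],"spin":0,"jaw":0.03},{"translation":[0,0,0],"spin":0,"jaw":0.03}])

```text
time: 9.82
tool_pos: [552.0, -195.1, 70.1]
tcp_rot: [180.0, -0.0, -16.9]
ft_force: [0.1, 0.3, 0.6]
finger_gap: 41.6
grip_force: 25.4
```

```bash
python3 - <<'E'
from h import *
P={n:r.snapshot(n) for n in("wrist","scene")}
S=r.sense();print(S["time"],np.array(S["tool_pos"]),np.array(S["tcp_rot"]),np.array(S["ft_force"]),S["wrist_torque"])
w=P["wrist"]["pixels"];s=P["scene"]["pixels"]
a=w[150:450,120:520]; b=cv2.resize(s[220:330,200:350],(400,293),interpolation=cv2.INTER_CUBIC)
cv2.imwrite("pics/h5.png",np.hstack([cv2.resize(a,(391,293)),b]))
for n,p in P.items():
    print(n,[(np.array(q["xy"]),round(q["score"],2)) for q in r.landmark_of(p,"crucible")[:3]])
E
```

```text
9.9167 [ 552.2 -195.2   70.4] [180.   -0.1 -16.9] [-0.2  0.1  0.4] [ 0.  0. -0.]
wrist [(array([521.8, 152.4]), 0.7), (array([322.6, 278.8]), 0.64)]
scene [(array([304.1, 293.9]), 0.66), (array([391.8, 373.7]), 0.6), (array([374.7, 318.1]), 0.57)]
```

View pics/h5.png

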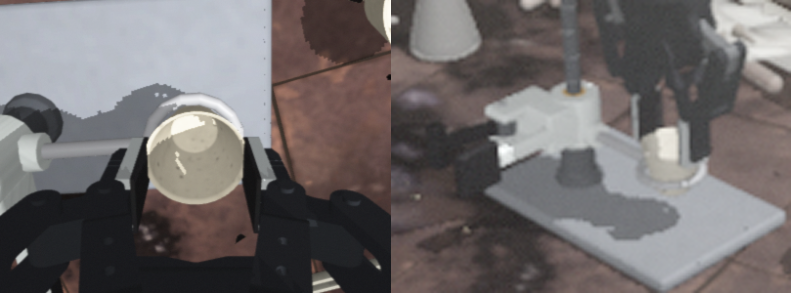

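The left crop shows the crucible foot inside the ring. The right crop shows it upright and almost seated. I'll lower it a little more and release.

carry_out(commands=[{"translation":[0,0,0.0015],"spin":0,"jaw":0.03},{"translation":[0,0,0.0015],"spin":0,"jaw":0.03},{"translation":[0,0,0.001],"spin":0,"jaw":0.03},{"translation":[0,0,0],"spin":0,"jaw":0.03},{"translation":[0,0,0],"spin":0,"jaw":0.03},{"translation":[0,0,0],"spin":0,"jaw":0.043},{"translation":[0,0,0],"spin":0,"jaw":0.05},{"translation":[0,0,0],"spin":0,"jaw":0.06}])

```text
time: 10.68
tool_pos: [551.8, -195.1, 65.9]
tcp_rot: [180.0, -0.0, -16.9]
ft_force: [0.0, -0.0, 0.6]
finger_gap: 59.3
grip_force: 0.0
```

carry_out(commands=[{"translation":[0,0,0],"spin":0,"jaw":0.068},{"translation":[0,0,0],"spin":0,"jaw":0.068},{"translation":[0,0,-0.005],"spin":0,"jaw":0.068},{"translation":[0,0,-0.015],"spin":0,"jaw":0.068},{"translation":[0,0,-0.025],"spin":0,"jaw":0.068},{"translation":[0,0,-0.03],"spin":0,"jaw":0.07},{"translation":[0,0,-0.02],"spin":0,"jaw":0.07},{"translation":[0,0,0],"spin":0,"jaw":0.07}])

```text
time: 11.35
tool_pos: [554.8, -196.4, 167.5]
tcp_rot: [179.9, -0.5, -16.9]
ft_force: [0.4, 0.3, 1.8]
finger_gap: 70.2
grip_force: 0.0
```

```bash
sed -i 's/c=np.array(\[201,239.\])/c=np.array([201,239.])/' fit.py; python3 ring.py; python3 - <<'E'
from h import *
P={n:r.snapshot(n) for n in("wrist","scene")}
w=P["wrist"]["pixels"];s=P["scene"]["pixels"]
b=cv2.resize(s[130:330,180:350],(374,440),interpolation=cv2.INTER_CUBIC)
cv2.imwrite("pics/h6.png",np.hstack([cv2.resize(w,(420,315)).copy() if 0 else cv2.copyMakeBorder(cv2.resize(w,(420,315)),0,125,0,0,0),b]))
E
```

```text
11.5 [ 551.7 -195.   160.8] [180.   -0.  -16.9] 69.95806848307036
wrist boss_top [(array([173. , 263.9]), 0.9)]
wrist crucible [(array([318.3, 232.3]), 0.95), (array([580. , 243.6]), 0.65), (array([456.4, 152.5]), 0.56)]
top boss_top [(array([238., 218.]), 0.77)]
top grip_mid [(array([231.3, 264.7]), 0.97)]
top lever_end [(array([218.6, 258.5]), 0.44)]
top crucible [(array([338.2, 221.2]), 0.75), (array([380.9, 268.5]), 0.45)]
scene ring_seat [(array([305.9, 284.4]), 0.94)]
scene boss_top [(array([302. , 282.2]), 0.58)]
scene grip_mid [(array([227.6, 279.3]), 0.84)]
scene lever_end [(array([216.1, 277. ]), 0.53)]
scene tape_edge [(array([264.4, 175.9]), 0.58)]
scene crucible [(array([394.1, 373. ]), 0.7), (array([374.3, 321.2]), 0.67), (array([304.8, 293.8]), 0.61)]
boss_top (array([ 584.4, -108.6,   42.3]), [34.4, 23.0, 54.1])
grip_mid (array([474.4, -75.7,  70.5]), [1.0, 1.0])
lever_end (array([486.6, -42. ,  60.4]), [3.4, 3.4])
```

View pics/h6.png

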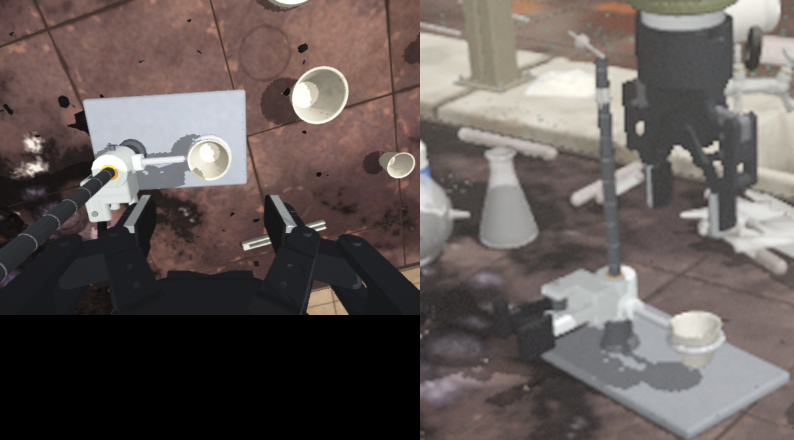

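The left part shows the crucible seated in the ring, concentric and let go. The right part shows the boss low on the post and the tape at crop (603,95). I'll rise so the wrist camera can see the tape.

carry_out(commands=[{"translation":[-0.004,0,-0.015],"spin":0,"jaw":0.075},{"translation":[-0.004,-0.003,-0.02],"spin":0,"jaw":0.075},{"translation":[-0.004,-0.003,-0.02],"spin":0,"jaw":0.075},{"translation":[-0.004,-0.003,-0.02],"spin":0,"jaw":0.075},{"translation":[-0.004,-0.003,-0.015],"spin":0,"jaw":0.075},{"translation":[0,0,0],"spin":0,"jaw":0.075},{"translation":[0,0,0],"spin":0,"jaw":0.075},{"translation":[0,0,0],"spin":0,"jaw":0.075}])

```text
time: 13.17
tool_pos: [535.8, -177.7, 249.8]
tcp_rot: [-180.0, 0.1, -16.9]
ft_force: [0.3, -0.7, -0.7]
finger_gap: 74.7
grip_force: 0.0
```

```bash
python3 ring.py; python3 - <<'E'
from h import *
P={n:r.snapshot(n) for n in("wrist","scene")}
w=P["wrist"]["pixels"];s=P["scene"]["pixels"]
b=cv2.resize(s[155:275,240:290],(250,600),interpolation=cv2.INTER_CUBIC)
a=cv2.resize(w,(540,405))
cv2.imwrite("pics/h7.png",np.hstack([cv2.copyMakeBorder(a,0,195,0,0,0),b]))
np.save("s7.npy",s);np.save("w7.npy",w)
E
```

```text
13.3167 [ 535.5 -177.6  249.1] [-180.     0.1  -16.9] 75.16473011459011
wrist boss_top [(array([220.8, 205.3]), 0.61)]
wrist grip_mid [(array([238.2, 297.2]), 0.86)]
wrist lever_end [(array([203., 299.]), 0.72), (array([420.4, 298.8]), 0.23)]
wrist tape_edge [(array([117.7, 277.8]), 0.76)]
wrist crucible [(array([332.6, 188.2]), 0.91), (array([444.4, 123.3]), 0.78), (array([547.7, 200.4]), 0.7)]
top ring_seat [(array([416.4, 212.5]), 0.5)]
top boss_top [(array([240.8, 221.4]), 0.66)]
top grip_mid [(array([231.7, 261.9]), 0.78)]
top lever_end [(array([219.6, 256.6]), 0.48)]
top crucible [(array([337.7, 222.5]), 0.74), (array([381.2, 265.8]), 0.54)]
scene ring_seat [(array([305.5, 283.9]), 0.71)]
scene boss_top [(array([269.8, 251.2]), 0.77), (array([304.6, 280.6]), 0.34)]
scene grip_mid [(array([229.8, 280. ]), 0.61), (array([216.3, 275.7]), 0.36)]
scene lever_end [(array([411. , 291.4]), 0.71), (array([215.5, 276.6]), 0.62)]
scene tape_edge [(array([264.5, 173.9]), 0.51), (array([304.1, 282. ]), 0.5)]
scene crucible [(array([374.3, 321.1]), 0.94), (array([392.9, 371.2]), 0.85), (array([303.8, 296.6]), 0.76)]
ring_seat (array([ 485.8, -380.4,  187.7]), [120.6, 120.6])
boss_top (array([ 571.6, -100.1,   91.6]), [0.8, 3.4, 3.1])
grip_mid (array([479.1, -75.9,  68.2]), [2.2, 1.2, 2.0])
lever_end (array([ 530.2, -186.7,  145.1]), [98.0, 132.6, 224.3])
```

View pics/h7.png

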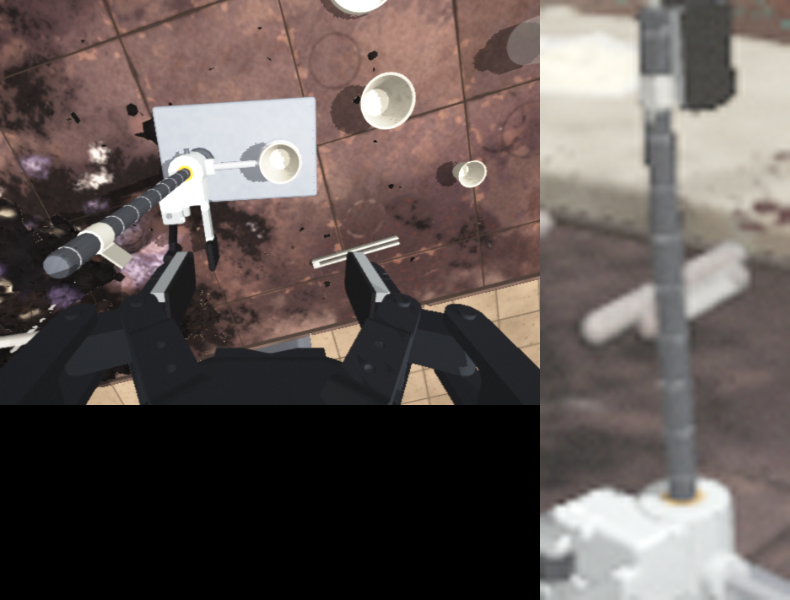

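In the wrist crop the post runs from the bushing at (188,172) to its top at (60,262), with tape and tab at about (105,243). In the scene crop the tape's lower edge is at row ~108 (image row 176.5) and the boss top at ~495 (row 254).

```bash
python3 - <<'E'
from h import *
from scipy.optimize import least_squares
P={n:r.snapshot(n) for n in("wrist","scene")}
w,s=P["wrist"],P["scene"]
# post axis xy: bushing centre in wrist (188,172)*640/540, post top
for xy in((571.9,-100.4),(573.5,-98.5)):
  print(xy,"boss top/ z: wrist,scene")
  for z in(84,88,92,283): print(z,proj(w,[*xy,z]),proj(s,[*xy,z]))
  for n,p in(("w",w),("s",s)):
    L=cv2.cvtColor(p["pixels"],cv2.COLOR_BGR2GRAY).astype(np.float32); out=[]
    for z in np.arange(225,285,2.):
      c=proj(p,[*xy,z]); d=proj(p,[*xy,z+5])-c; nrm=np.array([-d[1],d[0]])/np.linalg.norm(d)
      out.append(int(np.mean([cv2.getRectSubPix(L,(1,1),tuple(map(float,c+nrm*k)))[0,0] for k in((-3,0,3) if n=="w" else (-1,0,1))])))
    print(n,dict(zip(range(225,285,2),out)))
E
```

```text
(571.9, -100.4) boss top/ z: wrist,scene
84 [224.3 204.2] [268.7 254.8]
88 [223.1 205.1] [268.5 253. ]
92 [221.9 206. ] [268.4 251.2]
283 [ 77.8 315.4] [262.2 156.4]
w {225: 77, 227: 77, 229: 77, 231: 77, 233: 151, 235: 85, 237: 79, 239: 78, 241: 78, 243: 93, 245: 222, 247: 229, 249: 228, 251: 228, 253: 228, 255: 232, 257: 232, 259: 79, 261: 78, 263: 79, 265: 79, 267: 78, 269: 79, 271: 78, 273: 110, 275: 82, 277: 78, 279: 79, 281: 98, 283: 135}
s {225: 111, 227: 113, 229: 112, 231: 115, 233: 126, 235: 124, 237: 112, 239: 112, 241: 117, 243: 133, 245: 170, 247: 203, 249: 211, 251: 211, 253: 211, 255: 211, 257: 190, 259: 121, 261: 111, 263: 109, 265: 108, 267: 108, 269: 107, 271: 109, 273: 119, 275: 119, 277: 104, 279: 103, 281: 110, 283: 131}
(573.5, -98.5) boss top/ z: wrist,scene
84 [221.6 203.1] [268.3 254.3]
88 [220.4 203.9] [268.2 252.5]
92 [219.2 204.8] [268.1 250.6]
283 [ 70.6 312.9] [261.8 156. ]
w {225: 80, 227: 78, 229: 89, 231: 158, 233: 79, 235: 79, 237: 79, 239: 80, 241: 113, 243: 228, 245: 231, 247: 231, 249: 231, 251: 231, 253: 237, 255: 207, 257: 80, 259: 80, 261: 81, 263: 80, 265: 81, 267: 81, 269: 80, 271: 104, 273: 92, 275: 81, 277: 81, 279: 97, 281: 142, 283: 139}
s {225: 112, 227: 111, 229: 110, 231: 119, 233: 129, 235: 115, 237: 110, 239: 115, 241: 123, 243: 147, 245: 189, 247: 208, 249: 209, 251: 208, 253: 208, 255: 203, 257: 164, 259: 110, 261: 109, 263: 107, 265: 106, 267: 106, 269: 106, 271: 112, 273: 121, 275: 109, 277: 102, 279: 102, 281: 114, 283: 139}
```

carry_out(commands=[{"translation":[-0.0171,-0.0188,0],"spin":0,"jaw":0.083},{"translation":[-0.0171,-0.0188,0],"spin":0,"jaw":0.083},{"translation":[-0.0171,-0.0188,0],"spin":0,"jaw":0.083},{"translation":[-0.0171,-0.0188,0.01],"spin":0,"jaw":0.083},{"translation":[-0.0171,-0.0188,0.025],"spin":0,"jaw":0.083},{"translation":[0,0,0.035],"spin":-0.02,"jaw":0.083},{"translation":[0,0,0.035],"spin":-0.02,"jaw":0.083},{"translation":[0,0,0.025],"spin":-0.02,"jaw":0.083}], squeeze=20)

```text
time: 15.08
tool_pos: [480.3, -62.2, 118.2]
tcp_rot: [180.0, 0.1, -13.3]
ft_force: [0.8, -0.0, -0.2]
finger_gap: 83.0
grip_force: 0.0
```

```bash
python3 ring.py
```

```text
15.2333 [479.7 -62.5 119. ] [180.    0.3 -13.4] 82.6682538595597
wrist grip_mid [(array([342.5, 267.2]), 0.77)]
wrist crucible [(array([512. ,  82.1]), 0.83), (array([278.3, 267. ]), 0.74)]
top ring_seat [(array([285.6, 231. ]), 0.67)]
top boss_top [(array([236.9, 220.7]), 0.57)]
top grip_mid [(array([232.9, 265. ]), 0.62)]
top crucible [(array([336.4, 221.3]), 0.73), (array([379.9, 267.2]), 0.67)]
scene ring_seat [(array([302.5, 281.8]), 0.86), (array([266. , 254.5]), 0.42)]
scene boss_top [(array([268.1, 255.8]), 0.8)]
scene grip_mid [(array([228.9, 277.2]), 0.67)]
scene lever_end [(array([216.4, 275.5]), 0.69)]
scene tape_edge [(array([263.4, 174.5]), 0.39)]
scene crucible [(array([393. , 372.2]), 0.89), (array([372.9, 320.9]), 0.79), (array([304.7, 297.6]), 0.7)]
ring_seat (array([ 549.3, -195.2,   61.5]), [1.9, 1.9])
boss_top (array([575.2, -90.9,  77.7]), [4.3, 4.3])
grip_mid (array([475.7, -77.2,  73.4]), [2.9, 3.3, 2.0])
```

View pics/w3.png

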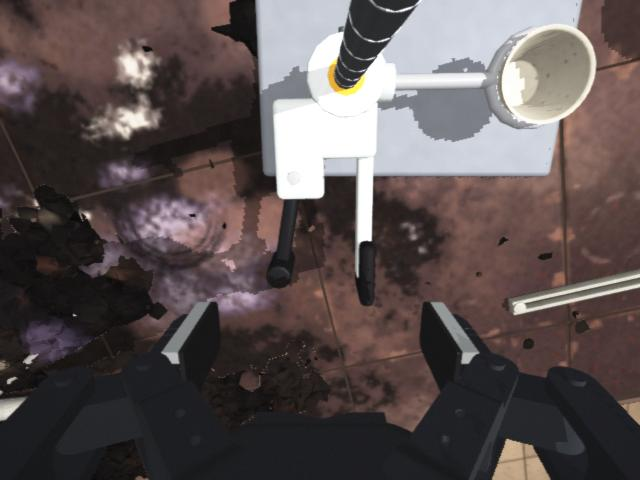

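The wrist view shows the boss aligned with the tool: lever end at (278,272), grip plate at (367,272), and the midpoint of their outer faces at column 321 under the tool. The crucible sits in the ring at (540,78). I'll descend and pinch part way.

carry_out(commands=[{"translation":[0.001,0,0.016],"spin":0,"jaw":0.083},{"translation":[0,0,0.018],"spin":0,"jaw":0.083},{"translation":[0,0,0.018],"spin":0,"jaw":0.083},{"translation":[0,0,0.01],"spin":0,"jaw":0.083},{"translation":[0,0,0.006],"spin":0,"jaw":0.083},{"translation":[0,0,0],"spin":0,"jaw":0.075},{"translation":[0,0,0],"spin":0,"jaw":0.068},{"translation":[0,0,0],"spin":0,"jaw":0.063}], squeeze=20)

```text
time: 16.8
tool_pos: [483.3, -63.4, 53.9]
tcp_rot: [180.0, -0.1, -13.4]
ft_force: [-0.3, -0.3, -0.2]
finger_gap: 63.0
grip_force: 0.0
```

carry_out(commands=[{"translation":[0,0,0],"spin":0,"jaw":0.06},{"translation":[0,0.0005,0],"spin":0,"jaw":0.058},{"translation":[0,0.0005,0],"spin":0,"jaw":0.056},{"translation":[0,0.0005,0],"spin":0,"jaw":0.0545},{"translation":[0,0.0005,0],"spin":0,"jaw":0.053},{"translation":[0,0,0],"spin":0,"jaw":0.052},{"translation":[0,0,0],"spin":0,"jaw":0.052},{"translation":[0,0,0],"spin":0,"jaw":0.052}])

```text
time: 17.47
tool_pos: [482.1, -65.1, 53.3]
tcp_rot: [-180.0, -0.0, -13.4]
ft_force: [-3.4, 2.8, 6.3]
finger_gap: 52.4
grip_force: 7.9
```

```bash
python3 -c "
from h import *
S=r.sense();print(S['time'],np.array(S['tool_pos']),S['finger_gap'],S['grip_force'],np.array(S['ft_force']),S['wrist_torque'])"
```

```text
17.4667 [482.1 -65.1  53.3] 52.41666095728127 7.862106263637543 [-3.4  2.8  6.3] [0.4 0.5 0.2]
```

carry_out(commands=[{"translation":[0,0,-0.003],"spin":0,"jaw":0.052},{"translation":[0,0,-0.006],"spin":0,"jaw":0.052},{"translation":[0,0,-0.01],"spin":0,"jaw":0.052},{"translation":[0,0,-0.01],"spin":0,"jaw":0.052},{"translation":[0,0,-0.01],"spin":0,"jaw":0.052},{"translation":[0,0,-0.01],"spin":0,"jaw":0.052},{"translation":[0,0,-0.008],"spin":0,"jaw":0.052},{"translation":[0,0,-0.003],"spin":0,"jaw":0.052}])

```text
time: 18.13
tool_pos: [482.4, -65.3, 114.4]
tcp_rot: [180.0, -0.1, -13.4]
ft_force: [2.9, -1.3, -3.4]
finger_gap: 52.0
grip_force: 7.5
```

```bash
python3 ring.py
```

```text
18.2833 [482.2 -65.3 112.9] [180.   -0.  -13.4] 52.38862636475671
wrist lever_end [(array([271.2, 327.2]), 0.77)]
wrist crucible [(array([579.9,  75.3]), 0.87)]
top ring_seat [(array([282.9, 225.7]), 0.74)]
top boss_top [(array([234.9, 216.1]), 0.61)]
top grip_mid [(array([224.4, 261.7]), 0.89)]
top crucible [(array([335.2, 222.2]), 0.64), (array([284.4, 223.3]), 0.54), (array([378.5, 269.8]), 0.54)]
scene ring_seat [(array([303.2, 258.1]), 0.68)]
scene boss_top [(array([269.9, 225.4]), 0.63)]
scene grip_mid [(array([225.4, 250.4]), 0.83)]
scene lever_end [(array([217.4, 248.4]), 0.44)]
scene tape_edge [(array([212.3, 248.9]), 0.67), (array([262.5, 173.5]), 0.47)]
scene crucible [(array([374.4, 320.8]), 0.86), (array([390.1, 370.7]), 0.71), (array([305.8, 269.6]), 0.7)]
ring_seat (array([ 555.9, -192.4,  107.3]), [0.4, 0.4])
boss_top (array([576.1, -96.9, 144.2]), [6.3, 6.3])
grip_mid (array([478.4, -70.7, 127.3]), [3.3, 3.3])
lever_end (array([483.9, -47.2, 124.9]), [3.3, 3.3])
```

carry_out(commands=[{"translation":[0,0,-0.006],"spin":0,"jaw":0.052},{"translation":[0,0,-0.012],"spin":0,"jaw":0.052},{"translation":[0,0,-0.015],"spin":0,"jaw":0.052},{"translation":[0,0,-0.015],"spin":0,"jaw":0.052},{"translation":[0,0,-0.015],"spin":0,"jaw":0.052},{"translation":[0,0,-0.012],"spin":0,"jaw":0.052},{"translation":[0,0,-0.008],"spin":0,"jaw":0.052},{"translation":[0,0,-0.002],"spin":0,"jaw":0.052}])

```text
time: 19.85
tool_pos: [482.0, -65.2, 198.6]
tcp_rot: [180.0, -0.0, -13.4]
ft_force: [2.6, -1.9, -3.6]
finger_gap: 52.2
grip_force: 7.6
```

```bash
cat > gap.py <<'E'
from h import *
import sys
P={n:r.snapshot(n) for n in("wrist","scene")}
w=P["wrist"]["pixels"];s=P["scene"]["pixels"]
S=r.sense();print(S["time"],np.array(S["tool_pos"]),S["finger_gap"],S["grip_force"],np.array(S["ft_force"]))
L=cv2.cvtColor(s,cv2.COLOR_BGR2GRAY).astype(np.float32)
c0,c1=264.3,264.3
for z in np.arange(215,290,2.): 
    c=proj(P["scene"],[572.5,-99.5,z]); print(round(c[1],1),int(cv2.getRectSubPix(L,(2,1),(float(c[0]),float(c[1]))).mean()),end="; ")
for k in("boss_top","tape_edge","crucible"): print(k,[(np.array(a["xy"]),round(a["score"],2)) for a in r.landmark_of(P["scene"],k)[:2]],[(np.array(a["xy"]),round(a["score"],2)) for a in r.landmark_of(P["wrist"],k)[:2]])
b=cv2.resize(s[145:245,235:330],(475,500),interpolation=cv2.INTER_CUBIC)
a=cv2.resize(w[0:300,200:440],(320,400))
cv2.imwrite(sys.argv[1],np.hstack([cv2.copyMakeBorder(a,0,100,0,0,0),b]))
E
python3 gap.py pics/g8.png
```

```text
19.95 [481.9 -65.2 197.5] 51.95625772618095 7.597375810146332 [ 2.6 -2.  -3.2]
191.7 226; 190.6 232; 189.6 240; 188.6 241; 187.6 221; 186.6 175; 185.5 127; 184.5 112; 183.5 117; 182.5 130; 181.4 123; 180.4 112; 179.4 113; 178.3 116; 177.3 140; 176.3 181; 175.2 208; 174.2 214; 173.2 215; 172.1 216; 171.1 219; 170.0 189; 169.0 113; 167.9 113; 166.9 113; 165.8 113; 164.8 113; 163.7 112; 162.6 117; 161.6 129; 160.5 123; 159.4 113; 158.4 118; 157.3 127; 156.2 140; 155.2 164; 154.1 170; 153.0 144; boss_top [(array([265. , 184.7]), 0.88), (array([284.5, 368. ]), 0.37)] []
tape_edge [(array([265.5, 173.9]), 0.49)] [(array([359.3,  31. ]), 0.95)]
crucible [(array([392.6, 370.8]), 0.91), (array([300.7, 228. ]), 0.75)] [(array([578.4,  75.1]), 0.7)]
```

View pics/g8.png

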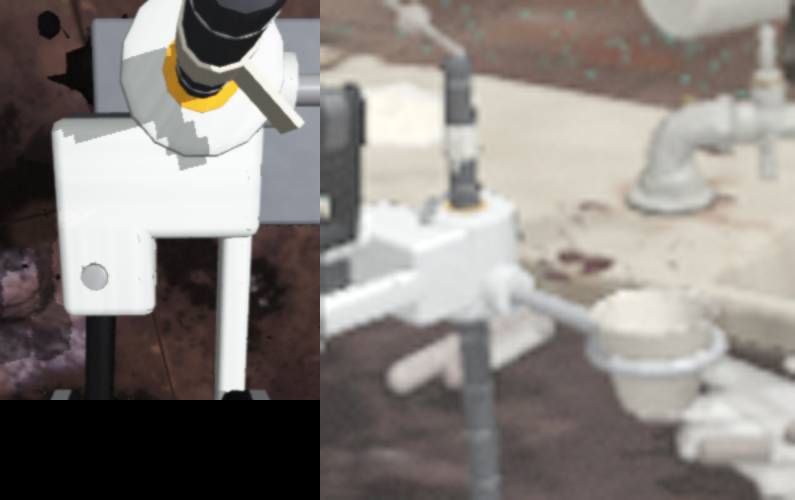

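The right crop shows the crucible upright in the raised ring. The dark post segment between bushing (row ~201, image ~185.5) and tape lower edge (row ~157, image ~176.5) is about 18 mm long. I'll lift most of that, then re-measure.

carry_out(commands=[{"translation":[0,0,-0.003],"spin":0,"jaw":0.052},{"translation":[0,0,-0.004],"spin":0,"jaw":0.052},{"translation":[0,0,-0.004],"spin":0,"jaw":0.052},{"translation":[0,0,-0.002],"spin":0,"jaw":0.052},{"translation":[0,0,-0.001],"spin":0,"jaw":0.052},{"translation":[0,0,0],"spin":0,"jaw":0.052},{"translation":[0,0,0],"spin":0,"jaw":0.052},{"translation":[0,0,0],"spin":0,"jaw":0.052}])

```text
time: 20.92
tool_pos: [481.9, -65.2, 211.6]
tcp_rot: [180.0, 0.0, -13.4]
ft_force: [3.7, -1.3, -2.4]
finger_gap: 52.1
grip_force: 7.5
```

```bash
python3 gap.py pics/g9.png; python3 - <<'E'
from h import *
s=r.snapshot("scene")["pixels"].astype(int)
for y in range(168,190): print(y,[tuple(s[y,x]) for x in(263,264,265)])
E
```

```text
21.0167 [481.9 -65.2 211.6] 52.41339020164942 7.469673380255699 [ 3.7 -0.9 -3.5]
191.7 220; 190.6 220; 189.6 220; 188.6 221; 187.6 223; 186.6 226; 185.5 227; 184.5 229; 183.5 234; 182.5 241; 181.4 240; 180.4 217; 179.4 156; 178.3 120; 177.3 139; 176.3 182; 175.2 209; 174.2 214; 173.2 214; 172.1 216; 171.1 219; 170.0 190; 169.0 113; 167.9 112; 166.9 114; 165.8 112; 164.8 113; 163.7 113; 162.6 118; 161.6 130; 160.5 123; 159.4 112; 158.4 118; 157.3 127; 156.2 140; 155.2 163; 154.1 170; 153.0 145; boss_top [(array([263.4, 179.2]), 0.75)] [(array([340.7,  72.7]), 0.59), (array([355. ,  47.6]), 0.41)]
tape_edge [(array([264.2, 173.1]), 0.49)] [(array([354.2,  48.9]), 0.94)]
crucible [(array([393.1, 371.5]), 0.69), (array([302.7, 221.2]), 0.65)] [(array([579.6,  73.7]), 0.89), (array([519. , 250.8]), 0.41)]
168 [(np.int64(118), np.int64(114), np.int64(114)), (np.int64(118), np.int64(114), np.int64(113)), (np.int64(109), np.int64(107), np.int64(108))]
169 [(np.int64(114), np.int64(111), np.int64(111)), (np.int64(119), np.int64(117), np.int64(116)), (np.int64(133), np.int64(133), np.int64(133
[... 2223 characters left out ...]
(234), np.int64(232)), (np.int64(228), np.int64(228), np.int64(225)), (np.int64(226), np.int64(225), np.int64(223))]
186 [(np.int64(228), np.int64(229), np.int64(225)), (np.int64(228), np.int64(228), np.int64(225)), (np.int64(225), np.int64(225), np.int64(222))]
187 [(np.int64(228), np.int64(229), np.int64(226)), (np.int64(227), np.int64(228), np.int64(224)), (np.int64(226), np.int64(226), np.int64(222))]
188 [(np.int64(227), np.int64(227), np.int64(224)), (np.int64(222), np.int64(223), np.int64(220)), (np.int64(220), np.int64(222), np.int64(218))]
189 [(np.int64(226), np.int64(227), np.int64(223)), (np.int64(220), np.int64(222), np.int64(218)), (np.int64(219), np.int64(221), np.int64(217))]
```

carry_out(commands=[{"translation":[0,0,-0.0015],"spin":0,"jaw":0.052},{"translation":[0,0,-0.0015],"spin":0,"jaw":0.052},{"translation":[0,0,-0.0015],"spin":0,"jaw":0.052},{"translation":[0,0,0],"spin":0,"jaw":0.052},{"translation":[0,0,0],"spin":0,"jaw":0.052},{"translation":[0,0,0],"spin":0,"jaw":0.052},{"translation":[0,0,0],"spin":0,"jaw":0.052},{"translation":[0,0,0],"spin":0,"jaw":0.052}])

```text
time: 22.03
tool_pos: [482.0, -65.2, 216.3]
tcp_rot: [-180.0, 0.0, -13.4]
ft_force: [2.3, -1.9, -3.4]
finger_gap: 52.3
grip_force: 7.5
```

```bash
python3 gap.py pics/g10.png; python3 - <<'E'
from h import *
s=r.snapshot("scene")["pixels"].astype(int)
for y in range(174,184): print(y,[s[y,x].tolist() for x in(263,264,265)])
E
```

```text
22.1333 [482.  -65.2 216.3] 51.72131003423461 7.475559711456299 [ 1.1 -1.6 -2.4]
191.7 218; 190.6 218; 189.6 220; 188.6 222; 187.6 224; 186.6 224; 185.5 225; 184.5 225; 183.5 225; 182.5 227; 181.4 232; 180.4 238; 179.4 242; 178.3 230; 177.3 184; 176.3 186; 175.2 208; 174.2 214; 173.2 214; 172.1 217; 171.1 218; 170.0 190; 169.0 112; 167.9 113; 166.9 112; 165.8 114; 164.8 113; 163.7 113; 162.6 118; 161.6 130; 160.5 124; 159.4 112; 158.4 117; 157.3 127; 156.2 140; 155.2 163; 154.1 168; 153.0 144; boss_top [(array([264.5, 176.1]), 0.76), (array([209.2, 198.4]), 0.29)] []
tape_edge [(array([264.5, 175. ]), 0.55)] [(array([350.1,  50.9]), 0.94)]
crucible [(array([391.2, 371.5]), 0.88), (array([372.6, 320.5]), 0.75)] [(array([579.8,  75.4]), 0.66), (array([577.7,  40.8]), 0.66)]
174 [[205, 213, 213], [216, 223, 224], [213, 220, 220]]
175 [[202, 210, 210], [217, 223, 224], [214, 220, 221]]
176 [[185, 191, 190], [191, 196, 196], [179, 184, 185]]
177 [[149, 164, 171], [146, 169, 184], [149, 184, 203]]
178 [[207, 215, 217], [218, 224, 225], [222, 232, 235]]
179 [[240, 242, 240], [244, 246, 242], [246, 247, 243]]
180 [[239, 240, 236], [241, 242, 239], [241, 242, 239]]
181 [[240, 241, 237], [231, 232, 228], [229, 229, 227]]
182 [[237, 237, 234], [225, 226, 222], [224, 225, 222]]
183 [[228, 229, 226], [226, 226, 223], [224, 226, 222]]
```

The segment between bushing and tape has gone: tape edge at row 176.5, bushing at 177. Boss level is right and has been held still, so I squeeze the lever shut.

carry_out(commands=[{"translation":[0,0.0012,-0.0003],"spin":0,"jaw":0.0495},{"translation":[0,0.0012,-0.0003],"spin":0,"jaw":0.047},{"translation":[0,0.0012,-0.0003],"spin":0,"jaw":0.0445},{"translation":[0,0.0012,-0.0003],"spin":0,"jaw":0.042},{"translation":[0,0.0012,-0.0002],"spin":0,"jaw":0.039},{"translation":[0,0.0013,0],"spin":0,"jaw":0.036},{"translation":[0,0.0013,0],"spin":0,"jaw":0.033},{"translation":[0,0.0006,0],"spin":0,"jaw":0.03}], squeeze=60)

```text
time: 23.15
tool_pos: [480.1, -74.4, 218.2]
tcp_rot: [-180.0, -0.0, -13.4]
ft_force: [-2.2, 1.7, 0.1]
finger_gap: 30.4
grip_force: 30.5
```

carry_out(commands=[{"translation":[0,0,0],"spin":0,"jaw":0.029},{"translation":[0,0,0],"spin":0,"jaw":0.028},{"translation":[0,0,0],"spin":0,"jaw":0.028},{"translation":[0,0,0],"spin":0,"jaw":0.028},{"translation":[0,0,0],"spin":0,"jaw":0.028},{"translation":[0,0,0],"spin":0,"jaw":0.028},{"translation":[0,0,0],"spin":0,"jaw":0.028},{"translation":[0,0,0],"spin":0,"jaw":0.028}])

```text
time: 23.82
tool_pos: [480.1, -74.3, 217.9]
tcp_rot: [180.0, -0.0, -13.4]
ft_force: [-2.4, -2.0, 2.5]
finger_gap: 29.3
grip_force: 55.9
```

```bash
python3 gap.py pics/g11.png; python3 - <<'E'
from h import *
s=r.snapshot("scene");r_=r.regions_of(s,"crucible")
for q in r_:
  ys,xs=np.nonzero(q["pixels"]);print(round(q["score"],2),xs.min(),xs.max(),ys.min(),ys.max())
s=s["pixels"].astype(int)
for y in range(174,184): print(y,[s[y,x].tolist() for x in(263,264,265)])
E
```

```text
23.9167 [480.1 -74.3 217.8] 28.89713708147541 55.86033479310572 [-2.2 -2.4  2.2]
191.7 219; 190.6 219; 189.6 222; 188.6 225; 187.6 225; 186.6 224; 185.5 224; 184.5 225; 183.5 224; 182.5 223; 181.4 229; 180.4 241; 179.4 239; 178.3 208; 177.3 162; 176.3 181; 175.2 208; 174.2 213; 173.2 213; 172.1 216; 171.1 218; 170.0 189; 169.0 113; 167.9 112; 166.9 113; 165.8 113; 164.8 112; 163.7 112; 162.6 119; 161.6 130; 160.5 124; 159.4 113; 158.4 117; 157.3 127; 156.2 140; 155.2 164; 154.1 171; 153.0 144; boss_top [(array([263.8, 175.7]), 0.96)] []
tape_edge [(array([266.2, 173.7]), 0.49)] [(array([321.3,  53.2]), 0.91), (array([554.4,  76.7]), 0.46)]
crucible [(array([302.6, 215.7]), 0.73), (array([374.1, 321.9]), 0.67)] [(array([552.6,  82.1]), 0.88), (array([321.4,  77.2]), 0.21)]
0.71 288 312 193 218
0.66 359 391 291 325
0.61 384 404 352 375
174 [[208, 214, 215], [216, 223, 223], [214, 220, 220]]
175 [[202, 209, 210], [218, 224, 224], [214, 220, 221]]
176 [[185, 191, 191], [190, 196, 196], [178, 182, 183]]
177 [[149, 151, 151], [140, 144, 145], [130, 145, 154]]
178 [[153, 188, 206], [167, 198, 212], [183, 212, 225]]
179 [[224, 233, 237], [227, 236, 239], [231, 240, 243]]
180 [[247, 247, 244], [248, 248, 245], [249, 249, 246]]
181 [[233, 234, 231], [238, 239, 236], [239, 239, 236]]
182 [[233, 233, 230], [219, 220, 217], [227, 228, 224]]
183 [[231, 231, 228], [219, 220, 217], [225, 226, 222]]
```

```bash
python3 -c "
from bench import r
print(r.hand_in())"
```

```text
the job is handed in; nothing more can be done
None
```

I handed the job in at about 24 s of the 46 s. The crucible is upright in the ring and the boss top about 2 mm below the tape's lower edge by camera estimate (limit 5 mm). The cam lever is squeezed shut at about 56 N and still held, judging by the 29 mm jaw gap. The judge returned no verdict.

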